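Put the buffing lathe in fast gear and lock it there

ROBOT

A 6-joint arm with a two-finger parallel gripper is mounted at the origin on a cart in front of the work surface, level with it; the furniture and walls round the work are solid. World frame = base frame: x ahead of the robot, y to its left, z up, the work surface at z = 0. Lengths are in m, angles in degrees, forces in N, time in s.
With the tool pointing down it reaches from about 0.4 to 0.825 m from the base axis. Payload 7 kg.
Tool frame: the origin (TCP) lies on the centre line of the jaws, within the pads' length; the fingertips stand 8 mm ahead of it and the grasp point (between the pads) lies 11 mm behind it; z points along the fingers, y is the line along which they close (so a half turn about z gives the same grasp; the last joint's range is limited). The gripper opens to 88 mm and grips with 3 to 60 N. Pads are 19 mm wide; open, the fingers measure 130 mm over their backs; the gripper's body (78 mm by 193 mm) begins 47 mm behind the grasp point.
Start: joints at [-53.107, 20.546, 0.682, 0, -70.136, -16.507], TCP at [0.235, -0.633, 0.235] pointing down, gripper open.
Joint ranges: [-176.03, 176.03], [-82.01, 121.73], [-58.28, 71.71], [-173.87, 95.51], [-174.79, -0.11], [-173.66, 173.66]. Speed limits (degrees/s): [136.94, 136.94, 172.46, 180, 180, 180].

INTERFACE

Orientations are given as [roll, pitch, yaw] about the fixed x, y, z axes, in that order (R = Rz(yaw) Ry(pitch) Rx(roll)).
In Python, from plant import ctrl, vision gives the robot as it stands. The module is installed in compiled form; this text tells all that it offers.
- The arm moves only by the tool move_arm, never from a script. Its argument "moves" is one flat list of numbers, 7 for each row, row after row: the finger opening in cm, from 0 to 8.76, then the shift along the tool's x, y, z in cm, then the turn, a rotation vector about the tool's x, y, z in rad. A call has 1 to 8 rows; each row shifts and turns the commanded pose from where the row before left it, along the tool's axes as they then stand; what a row does not reach is not made up. A row lasts 1/10 s, in which the tool goes at most 50 mm and 8.59 degrees, less where a joint would pass 70% of its speed; a pose out of reach is approached as far as the arm can. A call with a gripper value outside its range is refused whole. The fingers move at their own pace and stop on an object; the grip force is fixed at half the most. Time passes only in rows, so rows that do not move let the fingers close. It gives the time, the measured TCP pose, the force, the opening and the grip force at its end, in the units of the state.
- ctrl.get_obs(): the state, without advancing time (a new reading comes with each control period).
- vision.snapshot(name): name is "side" or "top" or "wrist"; returns (picture, depth): 400x640x3 uint8, red, green, blue; 400x640 float32, m along the optical axis (not along the pixel's ray), 0 where there is no reading.
- vision.camera_model(name): a dict with "vertical_fov" (degrees; the focal length in pixels is half the picture's height over the tangent of half this angle, whatever the lens; pixels are square), "cx", "cy" (the principal point, pixels), "cam_to_world" (4x4, takes a point from camera to world coordinates). Camera axes: x right, y down, z forward; pixel columns grow to the right and rows downward; lengths in m; the calibration is good to about 2 mm. A picture is of the moment at which its call begins: read the wrist's pose just before it. camera_model takes no time and is no camera call; for the wrist camera it gives the pose at the moment of the call.
- ctrl.close_job(): hands the job in; it is judged then, once.
The state is a dict: "clock": time; "joint_pos": joint angles; "qvel": joint speeds; "tau": joint torques, N m; "tool_pos": TCP position; "orientation": TCP orientation; "force": force on the tool from outside, world axes, zero at the start; "moment": the same for the moment, N m; "opening": finger opening in m; "gripper_force": force on a finger pad.
Only numpy, scipy, OpenCV 4.12 (cv2) and the standard library are available. Lean on these libraries where they do the work, as an engineer would, in place of code of your own. Each camera call takes 0.05 s, during which the arm holds its last target. There are 200 camera calls.

TASK

The little buffing lathe stands in neutral with its lock bolt across the gate. With the fingertips only, gripping nothing, push the bolt's thumb tab to draw the bolt right back out of the slot, push the selector lever past the slow detent until it is fully home at the second stop (fast gear), then push the bolt fully home again so that the lever cannot jump out. Do not force anything against its stops, leave the things standing round the lathe where they are, and finish clear of the machine.

Things in the scene. Friction and masses are not known exactly. Their poses are not given: they have to be found in the camera images.
- lathe: Grey buffing lathe bolted to the bench, foot 250 x 200 mm; dark ribbed motor at the rear, bristle wheel at the left end, tapered spindle at the right. Origin: on the bench under the middle of the selector slot. Axes: +x to the rear (motor), +y to the left end (wheel), z up. Highest parts over the bench: lever ball 180 mm, bolt tab 151 mm, terminal box on the motor 132 mm (x +75 to +121 mm).
- gate_slot (a point): Middle of the selector slot, on the top of the flat grey gate plate, 100 mm above the bench. The plate spans lathe x -88 to +40 mm, y -66 to +66 mm; the slot runs along lathe y, 92 mm long, 14 mm wide. Beside it one brass pip marks slow and two pips mark fast. Behind it a small block with a brass detent plunger, top about 116 mm, that bobs as the lever passes a detent hump.
- lever_pivot (a point): Pivot of the selector lever, inside the gearbox, 30 mm above the bench; the lever swings about the lathe's x axis. A sprung detent holds it in each place: about 6 N at the ball to leave neutral or slow, almost nothing past the humps between. With the bolt across the slot it moves between neutral and slow but not into or out of fast.
- selector (a joint): Lever angle in rad: 0 = neutral, leaning 0.42 rad to the lathe's right (-y); 0.42 = slow, upright; 0.84 = fast, leaning 0.42 rad to the left (+y) against the end stop. The detent humps lie at about 0.19 and 0.65: let go between them it falls into slow; let go beyond 0.70 it snaps on to the fast stop by itself. Starts at 0 to 0.03.
- selector_ball (a point): Centre of the black ball, 28 mm in diameter, on top of the selector lever (10 mm steel rod), 135 mm from the pivot: about 153 mm above the bench in neutral and fast, 165 mm in slow; at lathe y -55, 0 and +55 mm in neutral, slow and fast; lathe x 0.
- lock_bolt (a joint): Slide of the flat steel lock bolt in m: 0 = home, its bar across the slot between the slow and the fast places of the lever; 0.032 = drawn right back to the lathe's front (-x), clear of the lever. Rubs with about 2.5 N and stays where it is left. Starts at 0 to 0.008.
- bolt_tab (a point): On the upright steel thumb tab of the lock bolt, mid-thickness, 136 mm above the bench. The tab is 18 mm wide along lathe y, 6 mm thick along x, and reaches from the bar up to 151 mm. Lathe y +16.5 mm; x -58 mm with the bolt home, -90 mm drawn back. The bar runs through straps, tops 114 mm above the bench, the one nearest the tab at x -40 to -32 mm.
- oil_bottle: Small oil bottle with a red cap, 44 mm in diameter, 115 mm tall, standing beside the lathe; origin at the centre of its underside. To be left alone.
- spanner: Small steel spanner, 25 x 133 x 8 mm, lying beside the lathe; origin at the centre of its underside. To be left alone.
- green_bar: Green bar of polishing compound, 38 x 71 x 29 mm, lying beside the lathe; origin at the centre of its underside. To be left alone.

How it is judged (in metres and radians):
On the way, in this order (a step that is already met when the one before it is completed fails the run):
1. the bolt is drawn back out of the slot (value of joint lock_bolt above 0.026 m), for 0.1 s.
2. the lever has gone past slow and stands at the fast stop (value of joint selector above 0.8 rad), for 0.2 s.
At the end, for the whole second after the job is handed in: The lever stands at the fast stop (above 0.80 of 0.84 rad), the lock bolt is home across the slot (within 4 mm), both at rest, and the oil bottle, spanner and green bar are within 20 mm of where they stood (value of joint selector above 0.8 rad and value of joint lock_bolt below 0.004 m and velocity of joint selector below 0.05 rad/s and velocity of joint lock_bolt below 0.01 m/s and distance of each of oil_bottle, spanner, green_bar from where it was at the start of the episode below 0.02 m); the robot touches nothing.
It fails at once if the fingers grip the lathe's parts or force them against a stop (more than 35 N) (contact force between the fingers and lathe above 35 N).
It fails at once if the oil bottle is shifted or picked up (moved more than 20 mm) (distance of oil_bottle from where it was at the start of the episode above 0.02 m).
It fails at once if the spanner is shifted or picked up (moved more than 20 mm) (distance of spanner from where it was at the start of the episode above 0.02 m).
It fails at once if the green polishing bar is shifted or picked up (moved more than 20 mm) (distance of green_bar from where it was at the start of the episode above 0.02 m).
It also fails if it takes over 48 s, if anything falls off the work surface, if the arm or the gripper's body presses on something with over 40 N, if the wrist force passes 120 N, or if a joint passes its speed limit or range.

## Working session

There is one attempt and no reset: what is moved stays moved. The work goes in short steps, Python scripts to look and compute and a tool call to move; the robot and the scene stay as the last step left them, time stands still between calls to the robot, and variables do not carry over. Pictures are saved under pics/ and viewed, at most 10 in all, crops included, and the job is handed in when it is done.

Besides the shell and the picture viewer there is one more tool, called after ">>>" as name(argument=value, ...), one argument or row to a line, values as JSON. move_arm: Moves the arm, as the interface text tells. Its arguments: {"type":"object","properties":{"moves":{"type":"array"}},"required":["moves"]}

```bash
mkdir -p pics
cat > h.py <<'E'
import numpy as np, cv2
from plant import ctrl, vision
from scipy.spatial.transform import Rotation as R
def snap(n, f):
    m=vision.camera_model(n); p,d=vision.snapshot(n)
    cv2.imwrite('pics/'+f+'.png', p[:,:,::-1]); np.savez('pics/'+f+'.npz',d=d,p=p,T=m['cam_to_world'],f=200/np.tan(np.radians(m['vertical_fov']/2)),c=[m['cx'],m['cy']])
    return m
def load(f): return np.load('pics/'+f+'.npz')
def cloud(f):
    z=load(f); d=z['d']; v,u=np.mgrid[:400,:640]
    P=np.stack([(u-z['c'][0])/z['f']*d,(v-z['c'][1])/z['f']*d,d],-1)
    W=P@z['T'][:3,:3].T+z['T'][:3,3]; W[d==0]=np.nan
    return W
E
python3 - <<'E'
from h import *
for n in('top','side'):
    m=snap(n,n+'0'); print(n,{k:np.round(v,3).tolist() if k=='cam_to_world' else v for k,v in m.items()})
a=cv2.imread('pics/top0.png')
o=ctrl.get_obs(); print(o['clock'],o['tool_pos'],o['orientation'],o['opening'],o['force'])
E
```

```text
top {'vertical_fov': 43.507768978244336, 'cx': 321.53949067323947, 'cy': 193.78995701475992, 'cam_to_world': [[-0.005, -0.994, 0.108, 0.459], [-1.0, 0.009, 0.028, 0.0], [-0.028, -0.108, -0.994, 1.24], [0.0, 0.0, 0.0, 1.0]]}
side {'vertical_fov': 56.832222633415626, 'cx': 323.14907877682094, 'cy': 200.86269136492604, 'cam_to_world': [[-0.988, -0.066, 0.143, 0.463], [-0.157, 0.451, -0.878, 0.748], [-0.007, -0.89, -0.456, 0.516], [0.0, 0.0, 0.0, 1.0]]}
0.1 [ 0.23494964 -0.63232265  0.23369628] [ 1.79911249e+02 -8.34440110e-03 -1.59621428e+02] 0.08780918661758162 [ 0.51035558 -0.1570861  -0.19899188]
```

View pics/top0.png

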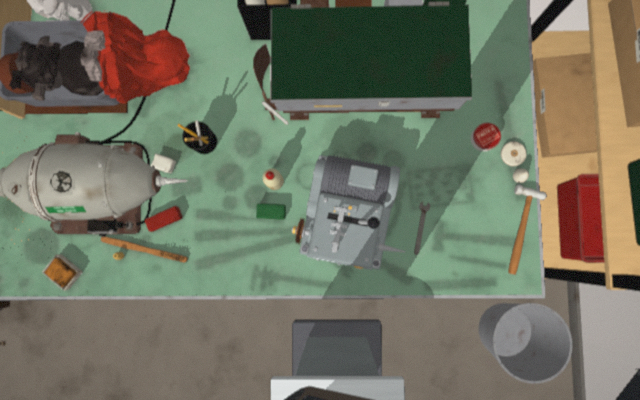

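View pics/side0.png

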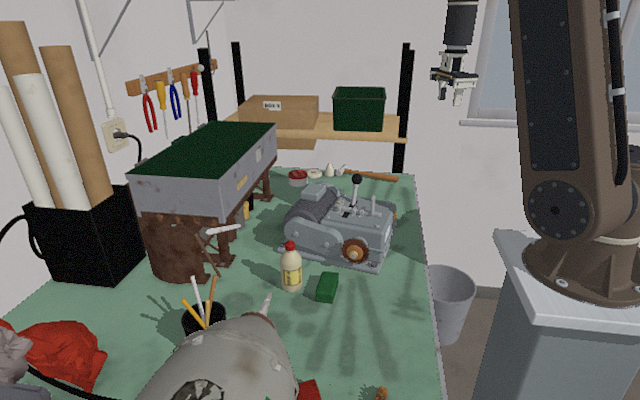

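Top view: the lathe is at about (348, 212), with the bottle at (272, 180), green bar at (270, 211), spanner at (421, 228) and lever ball at (373, 222). The side view shows the bottle and bar on the lathe's left and the big box behind it. I'll enlarge the lathe.

Run:
```python
from h import *
a=cv2.imread('pics/top0.png')
c=a[150:275,285:445]; cv2.imwrite('pics/c0.png',cv2.resize(c,None,fx=4.8,fy=4.8,interpolation=cv2.INTER_CUBIC))
W=cloud('top0')
# plate points
m=np.abs(W[...,2]-.1)<.004; m[:150]=0;m[275:]=0;m[:,:285]=0;m[:,445:]=0
pl=m.astype(np.uint8); cv2.imwrite('pics/m.png',pl*255)
r=cv2.minAreaRect((W[m][:,:2]*1000).astype(np.float32)); print(r, m.sum())
for n,(u,v) in dict(ball=(373,222),bottle=(271,178),bar=(270,211),sp=(421,228),box=(370,50),boxedge=(370,92)).items(): print(n,W[v,u])
ball=(W[...,2]>.158)&m.__class__(np.ones_like(m)); 
k=np.zeros_like(m);k[150:275,285:445]=1
q=W[k&(W[...,2]>.155)]; print('ball hi',q.mean(0) if len(q) else 0,len(q),np.nanmax(W[k][:,2]))
```

```text
((543.8218994140625, -30.808670043945312), (194.0159912109375, 235.71533203125), 79.15262603759766) 3495
ball [ 0.51350761 -0.07943676  0.17051592]
bottle [0.61962756 0.14761662 0.10317289]
bar [0.54902182 0.15891556 0.03148408]
sp [ 0.50620772 -0.20752009  0.01199763]
box [ 0.86976425 -0.07476735  0.22910252]
boxedge [ 0.77960719 -0.07334992  0.22888154]Traceback (most recent call last):
  File "<stdin>", line 10, in <module>
ValueError: maximum supported dimension for an ndarray is currently 64, found 400
```

View pics/c0.png

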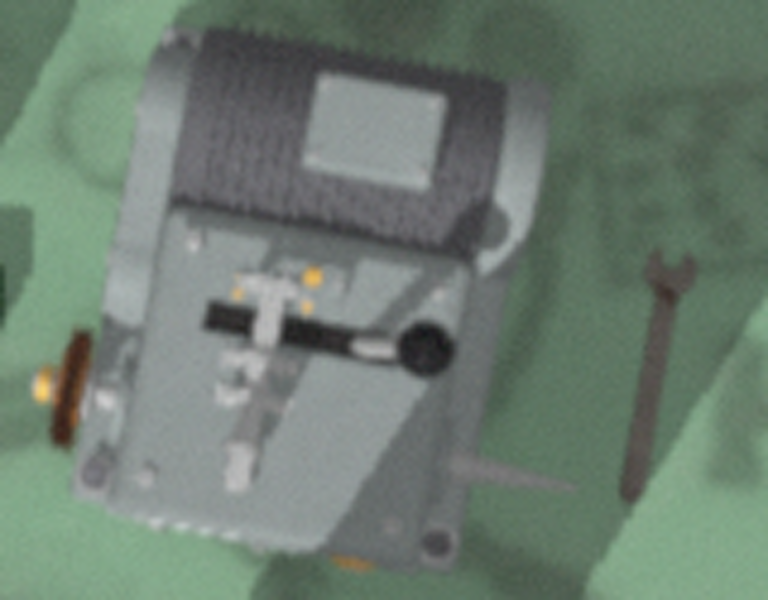

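The crop shows plate rear corners near (175,211) and (470,262). The slot's left end is at (205,316), the ball at (425,348) and the tab top at about (240,462). I'll fit the lathe pose from these.

```bash
cat >> h.py <<'E'
def ray(z,u,v,h):
    d=z['T'][:3,:3]@np.array([(u-z['c'][0])/z['f'],(v-z['c'][1])/z['f'],1]); t=(h-z['T'][2,3])/d[2]
    return z['T'][:3,3]+t*d
def proj(z,P):
    q=(np.asarray(P)-z['T'][:3,3])@z['T'][:3,:3]; return q[...,:2]/q[...,2:]*z['f']+z['c']
E
python3 - <<'E'
from h import *
from scipy.optimize import least_squares
z=load('top0')
F=[((40,66,100),(175,211)),((40,-66,100),(470,262)),((0,46,100),(205,316)),((0,-55,153),(425,348)),((-88,66,100),(115,512))]
L=np.array([f[0] for f in F])/1000
W=np.array([ray(z,285+u/4.8,150+v/4.8,l[2]) for (_,(u,v)),l in zip(F,L)])
def tf(p,L): c,s=np.cos(p[2]),np.sin(p[2]); return np.stack([p[0]+c*L[:,0]-s*L[:,1],p[1]+s*L[:,0]+c*L[:,1]],1)
s=least_squares(lambda p:(tf(p,L)-W[:,:2]).ravel(),[.5,-.03,-.1],loss='soft_l1',f_scale=.003)
print(s.x,np.degrees(s.x[2]));print(np.round((tf(s.x,L)-W[:,:2])*1000,1))
p=s.x
inv=lambda w:(np.array([[np.cos(p[2]),np.sin(p[2])],[-np.sin(p[2]),np.cos(p[2])]])@(np.asarray(w)[:2]-p[:2])*1000).round(1)
for n,uv,h in(('tabtop',(240,455),.151),('tabend',(240,488),.125),('plunger',(313,278),.116),('pip1',(237,295),.1),('pip2',(307,307),.1)): print(n,inv(ray(z,285+uv[0]/4.8,150+uv[1]/4.8,h)))
C=cloud('top0');k=np.zeros((400,640),bool);k[150:275,285:445]=1
for lo,hi in((.14,.16),(.162,.2)):
  q=C[k&(C[...,2]>lo)&(C[...,2]<hi)]
  print(len(q),[(*inv(w),round(w[2],3)) for w in q][:40])
E
```

```text
[ 0.5246588  -0.02699995 -0.17988353] -10.306567028062585
[[-6.3 -1.2]
 [-4.4  8.8]
 [ 1.   0.3]
 [ 1.5  0.8]
 [10.1 -7.3]]
tabtop [-63.   17.9]
tabend [-77.8  15.4]
plunger [24.3 -1.6]
pip1 [11.5 32.3]
pip2 [11.6 -1.4]
53 [(np.float64(11.7), np.float64(-50.3), np.float64(0.156)), (np.float64(12.1), np.float64(-52.4), np.float64(0.156)), (np.float64(12.6), np.float64(-54.7), np.float64(0.154)), (np.float64(8.7), np.float64(-46.2), np.float64(0.159)), (np.float64(9.0), np.float64(-48.3), np.float64(0.159)), (np.float64(6.3), np.float64(-44.5), np.float64(0.158)), (np.float64(8.7), np.float64(-59.2), np.float64(0.16)), (np.float64(4.0), np.float64(-42.9), np.float64(0.154)), (np.float64(4.4), np.float64(-46.9), np.float64(0.159)), (np.float64(2.3), np.float64(-41.8), np.float64(0.141)), (np.float64(-0.3), np.float64(-40.0), np.float64(0.143)), (np.float64(-0.4), np.float64(-41.8), np.float64(0.15)), (np.float64(-0.5), np.float64(-43.5), np.float64(0.158)), (np.float64(3.7), np.float64(-66.8), np.float64(0.156)), (np.float64(-2.8), np.float64(-41.8), np.float64(0.155)), (np.float64(1.3)
[... 3030 characters left out ...]
(0.163)), (np.float64(1.2), np.float64(-57.4), np.float64(0.17)), (np.float64(1.8), np.float64(-59.7), np.float64(0.168)), (np.float64(2.2), np.float64(-61.9), np.float64(0.167)), (np.float64(-2.6), np.float64(-45.7), np.float64(0.162)), (np.float64(-2.4), np.float64(-47.6), np.float64(0.166)), (np.float64(-2.0), np.float64(-49.7), np.float64(0.166)), (np.float64(-1.6), np.float64(-51.8), np.float64(0.165)), (np.float64(-1.6), np.float64(-53.6), np.float64(0.171)), (np.float64(-0.9), np.float64(-56.0), np.float64(0.165)), (np.float64(-0.5), np.float64(-58.1), np.float64(0.166)), (np.float64(-0.1), np.float64(-60.3), np.float64(0.165)), (np.float64(0.2), np.float64(-62.3), np.float64(0.165))]
```

>>> move_arm(
  moves=[0,0,0,0,0,0,0.134,0,0,0,0,0,0,0.134,0,0,0,0,0,0,0.134,0,0,0,0,0,0,0.134,0,-1.05,4.74,0,0,0,0,0,-1.05,4.74,0,0,0,0,0,-1.05,4.74,0,0,0,0,0,-1.05,4.74,0,0,0,0],
)

```text
clock: 0.9
tool_pos: [0.3105, -0.4519, 0.234]
orientation: [180.0, -0.0, 169.6]
force: [1.6, 0.3, 0.5]
opening: 0.0295
gripper_force: 0.0
```

>>> move_arm(
  moves=[0,-1.05,4.74,0,0,0,0,0,-1.05,4.74,0,0,0,0,0,-1.05,4.74,0,0,0,0,0,-1.05,4.74,0,0,0,0,0,-1.05,4.74,0,0,0,0,0,-1.05,4.74,0,0,0,0,0,-1.05,4.74,0,0,0,0,0,-1.05,4.74,0,0,0,0],
)

```text
clock: 1.7
tool_pos: [0.4611, -0.0937, 0.2347]
orientation: [180.0, 0.0, 169.7]
force: [2.2, -0.5, -0.9]
opening: 0.0006
gripper_force: 0.0
```

>>> move_arm(
  moves=[0,-1.05,4.74,0,0,0,0,0,-1.05,4.74,0,0,0,0,0,0,0,0,0,0,0,0,0,0,0,0,0,0],
)

```text
clock: 2.1
tool_pos: [0.4985, -0.0052, 0.234]
orientation: [-180.0, -0.1, 169.8]
force: [-0.1, -0.0, -0.7]
opening: 0.0001
gripper_force: 0.0
```

Run:
```python
from h import *
o=ctrl.get_obs(); print(o['clock'],o['tool_pos'],o['orientation'],o['opening'],o['joint_pos'])
m=snap('wrist','w0'); print(m['vertical_fov'],m['cx'],m['cy'],np.round(m['cam_to_world'],3))
```

```text
2.1 [ 0.49851831 -0.00518315  0.23398004] [-1.79965724e+02 -7.18431213e-02  1.69811656e+02] 7.60349206165106e-05 [ 2.20231532e+01  3.82506888e+00 -2.10498461e+01 -1.02395545e-02
 -6.52041413e+01 -1.22207175e+02]
69.2085554294921 320.1017640746168 196.56880249987321 [[ 0.177  0.936  0.303  0.416]
 [ 0.984 -0.168 -0.056  0.01 ]
 [-0.001  0.308 -0.951  0.384]
 [ 0.     0.     0.     1.   ]]
```

View pics/w0.png

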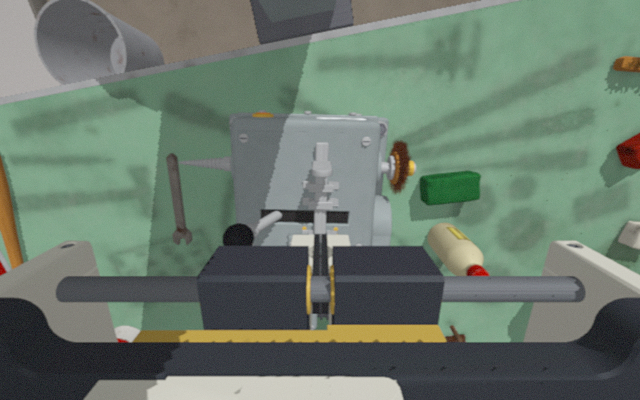

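The wrist view shows the fingers closed in the lower middle. The tab top is at about (321,150), the slot spans (261,215) to (349,217), and the ball is at (238,234). I'll enlarge it to refine these.

Run:
```python
from h import *
a=cv2.imread('pics/w0.png')
cv2.imwrite('pics/c1.png',cv2.resize(a[105:255,220:410],None,fx=4,fy=4,interpolation=cv2.INTER_CUBIC))
```

```text
(no output)
```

View pics/c1.png

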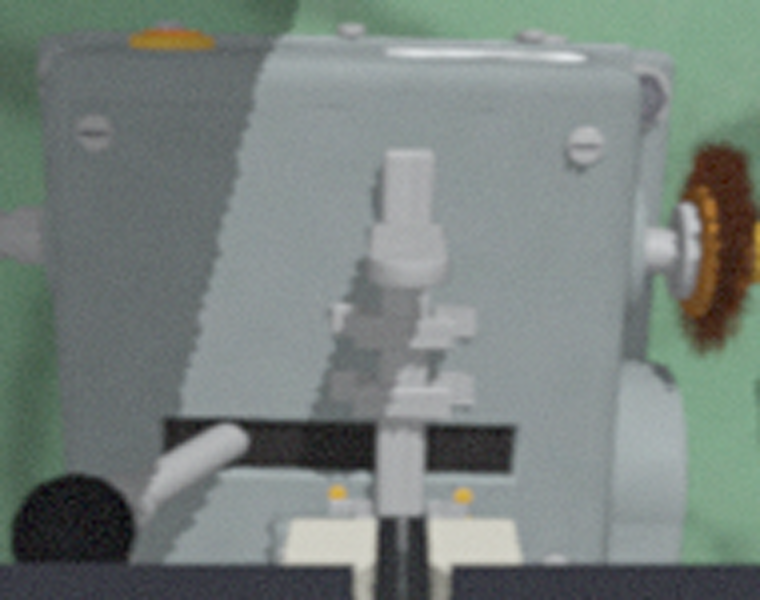

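Run:
```python
from h import *
from scipy.optimize import least_squares
z=load('w0')
g=lambda u,v:(220+u/4,105+v/4)
F=[((-7,46,100),(165,0)),((-7,46,100),(517,426)),((7,46,100),(512,472)),((-7,-46,100),(165,418)),((0,-55,153),(73,533))][1:]
L=np.array([f[0] for f in F])/1000; uv=np.array([g(*f[1]) for f in F])
def tf(p,L):
    c,s=np.cos(p[2]),np.sin(p[2]); L=np.atleast_2d(L); return np.stack([p[0]+c*L[:,0]-s*L[:,1],p[1]+s*L[:,0]+c*L[:,1],L[:,2]],1)
s=least_squares(lambda p:(proj(z,tf(p,L))-uv).ravel(),[.5247,-.027,-.18])
p=s.x;print(p,np.degrees(p[2]));print(np.round(4*s.fun.reshape(-1,2),1))
for n,q in dict(tab_fb=(-61,7.5,114),tab_ft=(-61,7.5,151),tab_ftr=(-61,25.5,151),tab_rt=(-55,25.5,151),strap=(-32,16.5,114),strapf=(-40,16.5,114)).items():
    print(n,np.round((proj(z,tf(p,np.array(q)/1000))[0]-[220,105])*4))
# bottle etc
C=cloud('w0'); c,s_=np.cos(p[2]),np.sin(p[2])
X=(C[...,0]-p[0])*c+(C[...,1]-p[1])*s_; Y=-(C[...,0]-p[0])*s_+(C[...,1]-p[1])*c
k=(C[...,2]>.128)&(C[...,2]<.16)&(abs(Y-.0165)<.02)&(X<-.04); print('tab',k.sum(),X[k].min(),X[k].max(),np.median(X[k]),Y[k].min(),Y[k].max())
k[:]=0;k[220:250,222:255]=1; k&=(C[...,2]>.14)&(C[...,2]<.19); k&=(C[...,0]>0)
A=C[k]; r=least_squares(lambda b:np.linalg.norm(A-b,axis=1)-.014,A.mean(0)-[0,0,.01],loss='soft_l1',f_scale=.002).x; print('ball',r,tf(p,np.array([0,-.055,.153])))
```

```text
[ 0.52528837 -0.02619674 -0.19600637] -11.23033748054598
[[-2.4 -1.5]
 [ 0.1  1.8]
 [-1.8  0.4]
 [ 3.5 -0.8]]
tab_fb [368. 229.]
tab_ft [363. 264.]
tab_ftr [451. 265.]
tab_rt [450. 294.]
strap [404. 347.]
strapf [405. 315.]
tab 232 -0.06221702819637874 -0.0560670345824825 -0.06090316072799529 0.00800960028803248 0.02559019492046454
ball [ 0.5148895  -0.0808412   0.15291771] [[ 0.51457692 -0.08014361  0.153     ]]
```

>>> move_arm(
  moves=[0,0,0,3,0,0,0.018,0,0,0,3,0,0,0,0,0,0,2.5,0,0,0,0,0,0,1.3,0,0,0,0,0,0,0,0,0,0],
)

```text
clock: 2.65
tool_pos: [0.4968, -0.008, 0.1348]
orientation: [-179.9, -0.2, 168.5]
force: [-0.0, 0.9, -0.2]
opening: 0.0004
gripper_force: 0.0
```

>>> move_arm(
  moves=[0,0.5,0,0,0,0,0,0,0.5,0,0,0,0,0,0,0.2,0,0,0,0,0,0,0.2,0,0,0,0,0,0,0.2,0,0,0,0,0,0,0.2,0,0,0,0,0],
)

```text
clock: 3.25
tool_pos: [0.4817, -0.0025, 0.1372]
orientation: [180.0, 0.1, 168.7]
force: [3.1, -1.5, 2.1]
opening: 0.0005
gripper_force: 1.3
```

>>> move_arm(
  moves=[0,0.3,0,0,0,0,0,0,0.3,0,0,0,0,0,0,0.3,0,0,0,0,0,0,0.3,0,0,0,0,0,0,0.3,0,0,0,0,0,0,0.3,0,0,0,0,0,0,0.3,0,0,0,0,0,0,0.3,0,0,0,0,0],
)

```text
clock: 4.05
tool_pos: [0.4573, 0.0022, 0.1365]
orientation: [180.0, 0.0, 168.6]
force: [2.8, 0.2, 0.3]
opening: 0.0003
gripper_force: 1.3
```

>>> move_arm(
  moves=[0,0.1,0,0,0,0,0,0,0.1,0,0,0,0,0,0,0.1,0,0,0,0,0],
)

```text
clock: 4.35
tool_pos: [0.4545, 0.0027, 0.1365]
orientation: [-180.0, -0.0, 168.6]
force: [2.6, 1.7, 0.5]
opening: 0.0005
gripper_force: 1.3
```

>>> move_arm(
  moves=[0,0.1,0,0,0,0,0,0,0,0,0,0,0,0],
)

```text
clock: 4.55
tool_pos: [0.4542, 0.0028, 0.1366]
orientation: [180.0, 0.1, 168.7]
force: [6.7, -1.8, -1.8]
opening: 0.0006
gripper_force: 3.2
```

Run:
```python
from h import *
m=snap('wrist','w1'); print(ctrl.get_obs()['tool_pos'],ctrl.get_obs()['force'])
C=cloud('w1'); p=[.52529,-.0262,-.196]; c,s_=np.cos(p[2]),np.sin(p[2])
X=(C[...,0]-p[0])*c+(C[...,1]-p[1])*s_; Y=-(C[...,0]-p[0])*s_+(C[...,1]-p[1])*c
k=(C[...,2]>.126)&(C[...,2]<.155)&(abs(Y-.0165)<.02)&(X<-.08); print('tab',k.sum(),X[k].min(),X[k].max(),np.median(X[k]),Y[k].min(),Y[k].max())
a=cv2.imread('pics/w1.png');cv2.imwrite('pics/c2.png',cv2.resize(a[80:330,160:480],None,fx=2.3,fy=2.3,interpolation=cv2.INTER_CUBIC))
```

```text
[0.45419341 0.00278525 0.13657569] [ 5.81724166  0.06554131 -2.07389145]
tab 1300 -0.09344407396234769 -0.08027092751478458 -0.0904923234774013 -0.0007324881612977771 0.031224768587796686
```

View pics/c2.png

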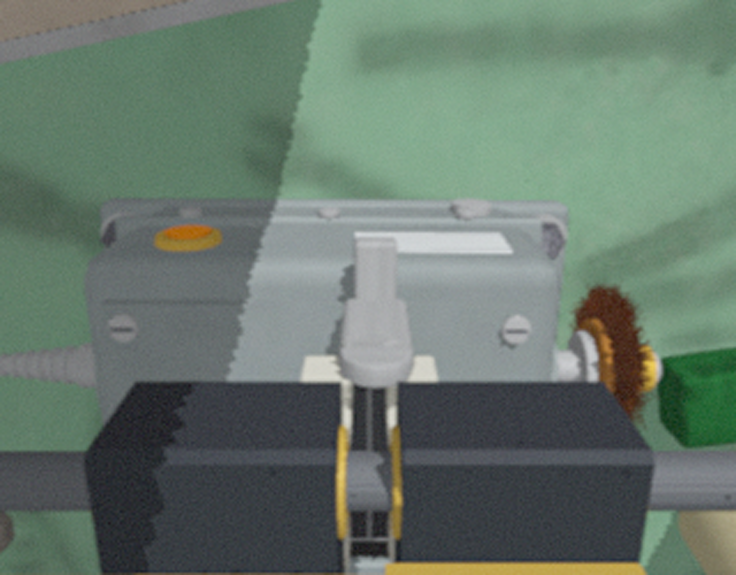

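The tab stands at lathe x of about -90, and force rose at the end, so the bolt is at its back stop. Next I go to the right of the lever ball.

>>> move_arm(
  moves=[0,-1,0,0,0,0,0,0,0,0,-3.25,0,0,0,0,0,0,-3.25,0,0,0,0,-2.2,-3.85,0,0,0,0,0,-2.2,-3.85,0,0,0,0,0,-2.24,-3.84,0,0,0,0,0,0,0,0,0,0,0],
)

```text
clock: 5.3
tool_pos: [0.5059, -0.1294, 0.2004]
orientation: [-179.9, -0.2, 168.4]
force: [-1.0, -0.6, -0.4]
opening: 0.0003
gripper_force: 0.0
```

>>> move_arm(
  moves=[0,0,0,2.5,0,0,0,0,0,0,2,0,0,0,0,0,0,1,0,0,0,0,0,0,0,0,0,0],
)

```text
clock: 5.7
tool_pos: [0.5044, -0.1254, 0.1449]
orientation: [-179.9, -0.2, 168.6]
force: [0.2, 0.2, 1.3]
opening: 0.0005
gripper_force: 0.0
```

>>> move_arm(
  moves=[0,0,0.4,0,0,0,0,0,0,0.4,0,0,0,0,0,0,0.2,0,0,0,0,0,0,0.2,0,0,0,0],
)

```text
clock: 6.1
tool_pos: [0.5085, -0.1131, 0.1472]
orientation: [180.0, 0.1, 168.7]
force: [-0.3, 0.4, 0.1]
opening: 0.0003
gripper_force: 0.0
```

>>> move_arm(
  moves=[0,0,0.3,0,0,0,0,0,0,0.3,0,0,0,0,0,0,0.3,0,0,0,0],
)

```text
clock: 6.4
tool_pos: [0.5098, -0.1064, 0.1479]
orientation: [-179.8, 0.0, 168.7]
force: [-2.8, -11.6, 9.1]
opening: -0.0001
gripper_force: 5.6
```

>>> move_arm(
  moves=[0,0,0.3,0,0,0,0,0,0,0.3,0,0,0,0,0,0,0.3,0,0,0,0],
)

```text
clock: 6.7
tool_pos: [0.5119, -0.0971, 0.1479]
orientation: [-179.9, 0.1, 168.7]
force: [-1.9, -6.3, 7.2]
opening: 0.0004
gripper_force: 3.8
```

>>> move_arm(
  moves=[0,0,0.4,0,0,0,0,0,0,0.4,0,0,0,0,0,0,0.4,0,0,0,0],
)

```text
clock: 7.0
tool_pos: [0.5142, -0.0839, 0.1468]
orientation: [180.0, 0.0, 168.6]
force: [-0.5, -0.8, 0.6]
opening: 0.0008
gripper_force: 0.5
```

>>> move_arm(
  moves=[0,0,0.4,0,0,0,0,0,0,0.4,0,0,0,0,0,0,0.4,0,0,0,0,0,0,0.4,0,0,0,0],
)

```text
clock: 7.4
tool_pos: [0.5172, -0.0679, 0.1464]
orientation: [180.0, -0.0, 168.7]
force: [0.2, -0.2, 0.1]
opening: 0.0004
gripper_force: 0.0
```

>>> move_arm(
  moves=[0,0,0.4,0,0,0,0,0,0,0.4,0,0,0,0,0,0,0.4,0,0,0,0,0,0,0.4,0,0,0,0],
)

```text
clock: 7.8
tool_pos: [0.5201, -0.0534, 0.1468]
orientation: [-179.9, -0.0, 168.7]
force: [-0.9, -6.4, 3.0]
opening: 0.0008
gripper_force: 3.5
```

Run:
```python
from h import *
z=snap('top','t1'); a=cv2.imread('pics/t1.png');cv2.imwrite('pics/c3.png',cv2.resize(a[130:290,260:460],None,fx=3.6,fy=3.6,interpolation=cv2.INTER_CUBIC))
z=snap('side','s1'); a=cv2.imread('pics/s1.png');cv2.imwrite('pics/c4.png',cv2.resize(a[80:290,240:440],None,fx=2.8,fy=2.8,interpolation=cv2.INTER_CUBIC))
```

```text
(no output)
```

View pics/c4.png

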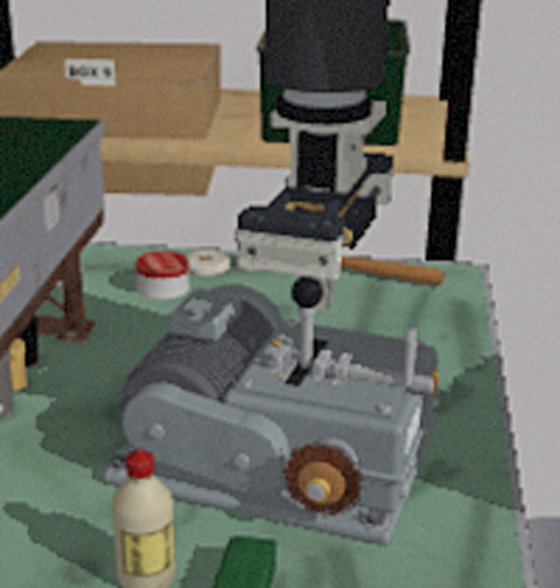

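The lever is upright in slow and the finger is touching the ball from the right, so I keep pushing past the second hump.

>>> move_arm(
  moves=[0,0,0.3,0,0,0,0,0,0,0.3,0,0,0,0,0,0,0.4,0,0,0,0,0,0,0.4,0,0,0,0],
)

```text
clock: 8.3
tool_pos: [0.5231, -0.0392, 0.1469]
orientation: [-180.0, 0.0, 168.6]
force: [-1.0, -3.5, 2.7]
opening: 0.0006
gripper_force: 1.8
```

>>> move_arm(
  moves=[0,0,0.4,0,0,0,0,0,0,0.4,0,0,0,0,0,0,0.4,0,0,0,0,0,0,0.4,0,0,0,0],
)

```text
clock: 8.7
tool_pos: [0.5262, -0.0227, 0.1462]
orientation: [180.0, -0.0, 168.6]
force: [0.0, -0.3, -0.1]
opening: 0.0003
gripper_force: 0.0
```

>>> move_arm(
  moves=[0,0,0.4,0,0,0,0,0,0,0.4,0,0,0,0,0,0,0.3,0,0,0,0,0,0,0,0,0,0,0],
)

```text
clock: 9.1
tool_pos: [0.5285, -0.0121, 0.1466]
orientation: [180.0, 0.0, 168.7]
force: [-1.1, -0.8, 0.6]
opening: 0.0004
gripper_force: 0.0
```

Run:
```python
from h import *
z=snap('top','t2'); z=load('t2');C=cloud('t2'); p=[.52529,-.0262,-.196]; c,s_=np.cos(p[2]),np.sin(p[2])
z=snap('side','s2'); a=cv2.imread('pics/s2.png');cv2.imwrite('pics/c5.png',cv2.resize(a[80:290,240:440],None,fx=2.8,fy=2.8,interpolation=cv2.INTER_CUBIC))
C=cloud('s2')
X=(C[...,0]-p[0])*c+(C[...,1]-p[1])*s_; Y=-(C[...,0]-p[0])*s_+(C[...,1]-p[1])*c
k=(abs(X)<.016)&(Y>.0)&(Y<.08)&(C[...,2]>.135)&(C[...,2]<.175)&(load('s2')['p'].max(-1)<70); A=np.stack([X[k],Y[k],C[k][:,2]],1); print(len(A),A.min(0),A.max(0))
from scipy.optimize import least_squares
print(least_squares(lambda b:np.linalg.norm(A-b,axis=1)-.014,A.mean(0)-[0,.01,.005],loss='soft_l1',f_scale=.002).x)
```

```text
107 [-0.01215117  0.05581069  0.14290789] [0.01360164 0.07035535 0.16782982]
[0.00155596 0.05433545 0.15439982]
```

View pics/c5.png

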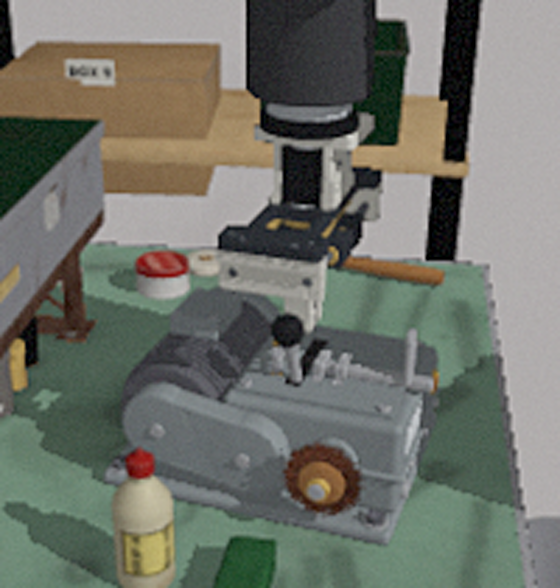

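The ball is at lathe y of about 54 mm and z 154 mm, so the lever is at the fast stop with no contact force. Next I go in front of the tab.

>>> move_arm(
  moves=[0,0,-1,0,0,0,0,0,0,0,-2.7,0,0,0,0,0,0,-2.7,0,0,0,0,3.8,0.4,0,0,0,0,0,3.8,0.4,0,0,0,0,0,3.7,0.4,0,0,0,0,0,0,0,0,0,0,0,0,0,0,0,0,0,0],
)

```text
clock: 10.0
tool_pos: [0.4177, 0.0114, 0.2012]
orientation: [179.9, 0.1, 168.7]
force: [0.9, 0.3, -0.1]
opening: 0.0004
gripper_force: 0.0
```

>>> move_arm(
  moves=[0,0,0,2.6,0,0,0,0,0,0,2.4,0,0,0,0,0,0,1.4,0,0,0,0,0,0,0,0,0,0],
)

```text
clock: 10.4
tool_pos: [0.4174, 0.0107, 0.1347]
orientation: [-179.9, -0.2, 168.6]
force: [-0.6, 0.1, 0.5]
opening: 0.0002
gripper_force: 0.0
```

>>> move_arm(
  moves=[0,-0.4,0,0,0,0,0,0,-0.4,0,0,0,0,0,0,-0.3,0,0,0,0,0,0,-0.3,0,0,0,0,0],
)

```text
clock: 10.8
tool_pos: [0.4321, 0.0089, 0.137]
orientation: [180.0, 0.0, 168.6]
force: [-3.0, 1.5, 1.3]
opening: 0.0007
gripper_force: 1.3
```

>>> move_arm(
  moves=[0,-0.3,0,0,0,0,0,0,-0.3,0,0,0,0,0,0,-0.3,0,0,0,0,0,0,-0.3,0,0,0,0,0,0,-0.3,0,0,0,0,0,0,-0.3,0,0,0,0,0,0,-0.3,0,0,0,0,0,0,-0.3,0,0,0,0,0],
)

```text
clock: 11.6
tool_pos: [0.4554, 0.004, 0.1365]
orientation: [-180.0, -0.0, 168.6]
force: [-2.2, -0.9, 3.2]
opening: 0.0001
gripper_force: 1.3
```

>>> move_arm(
  moves=[0,-0.1,0,0,0,0,0,0,-0.1,0,0,0,0,0,0,-0.1,0,0,0,0,0,0,0,0,0,0,0,0],
)

```text
clock: 12.0
tool_pos: [0.4582, 0.0035, 0.1365]
orientation: [-180.0, -0.0, 168.6]
force: [-1.9, -1.2, 0.0]
opening: 0.0003
gripper_force: 0.8
```

>>> move_arm(
  moves=[0,-0.1,0,0,0,0,0,0,0,0,0,0,0,0],
)

```text
clock: 12.2
tool_pos: [0.4583, 0.0034, 0.1364]
orientation: [-180.0, -0.1, 168.6]
force: [-5.0, 2.2, 4.9]
opening: 0.0005
gripper_force: 3.1
```

>>> move_arm(
  moves=[0,-0.1,0,0,0,0,0,0,0,0,0,0,0,0],
)

```text
clock: 12.4
tool_pos: [0.4584, 0.0033, 0.1363]
orientation: [-180.0, -0.2, 168.6]
force: [-10.1, 5.0, 8.3]
opening: 0.0005
gripper_force: 5.6
```

The bolt is against its home stop: force rises with no further travel. I'll back off and retreat.

>>> move_arm(
  moves=[0,0.5,0,0,0,0,0,0,1.5,0,0,0,0,0,0,0,0,-4,0,0,0,0,0,0,-4,0,0,0,0,0,0,-2,0,0,0,0,0,0,0,0,0,0,0,0,0,0,0,0,0],
)

```text
clock: 13.1
tool_pos: [0.4401, 0.0074, 0.2367]
orientation: [179.9, 0.1, 168.6]
force: [-0.1, -0.4, -0.2]
opening: 0.0004
gripper_force: 0.0
```

Run:
```python
from h import *
snap('wrist','w3');snap('side','s3');p=[.52529,-.0262,-.196]; c,s_=np.cos(p[2]),np.sin(p[2])
for n in('w3','s3'):
  C=cloud(n); I=load(n)['p']
  X=(C[...,0]-p[0])*c+(C[...,1]-p[1])*s_; Y=-(C[...,0]-p[0])*s_+(C[...,1]-p[1])*c; Z=C[...,2]
  k=(Z>.126)&(Z<.149)&(abs(Y-.0165)<.012)&(X<-.04)&(X>-.1); print(n,'tab',k.sum(),X[k].min(),np.median(X[k]),X[k].max()) if k.any() else 0
  k=(abs(X)<.016)&(abs(Y)<.08)&(Z>.14)&(Z<.18)&(I.max(-1)<70); print('ball',k.sum(),np.median(Y[k]),np.median(Z[k])) if k.any() else 0
a=cv2.imread('pics/s3.png');b=cv2.imread('pics/w3.png');cv2.imwrite('pics/c6.png',np.hstack([cv2.resize(a[140:310,250:410],(376,400)),cv2.resize(b[60:320,160:460],(424,400))]))
```

```text
w3 tab 174 -0.06130360003712997 -0.0605184582669738 -0.05430952317410202
s3 tab 37 -0.060330824025893084 -0.0583278026418076 -0.05459861239976797
ball 106 0.06377781962348425 0.1579762543774209
```

View pics/c6.png

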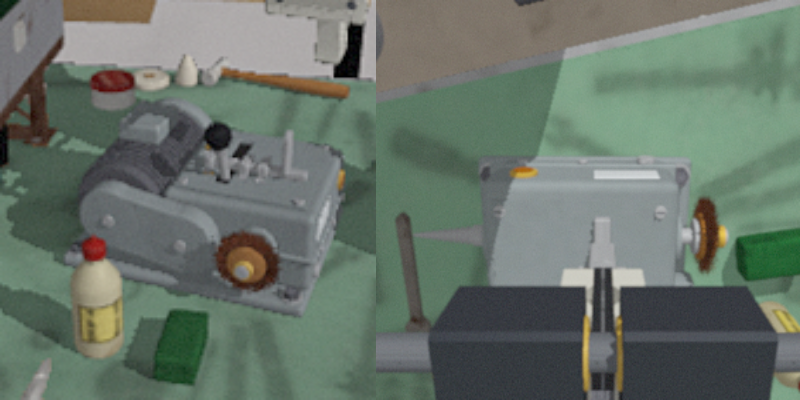

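The tab's front face is back at x -61 mm, so the bolt is home. The ball is at the fast stop, the surrounding objects haven't moved, and the gripper is clear.

```bash
python3 -c "
from plant import ctrl
print(ctrl.close_job())"
```

```text
the job is handed in; nothing more can be done
None
```

The job is handed in after about 13 s of the 48 s. In the last pictures the lever stands at the fast stop, the lock bolt is fully home, the oil bottle, spanner and green bar look undisturbed, and the gripper is clear of the machine; the hand-in gave no verdict.

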